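# Dock a cold plate and hold the test coupler snapped on its angled nipple

### The arm

A 7-joint arm with a two-finger parallel gripper is mounted at the origin on a cart in front of the work surface, level with it; the furniture and walls round the work are solid. World frame = base frame: x ahead of the robot, y to its left, z up, the work surface at z = 0. Lengths are in mm, angles in rad, forces in N, time in s.
With the tool pointing down it reaches from about 400 to 925 mm from the base axis. Payload 5.6 kg.
Tool frame: the origin (TCP) lies at the very end of the fingers, on their centre line; the grasp point (between the pads) lies robot.grip_depth behind it (robot.grip_depth is the distance from the TCP to the grasp point, in mm); z points along the fingers, y is the line along which they close (so a half turn about z gives the same grasp; the last joint's range is limited). The gripper opens to 85 mm and grips with 20 to 120 N. Pads are 22 mm wide; open, the fingers measure 114 mm over their backs; the gripper's body (76 mm by 85 mm) begins 54 mm behind the grasp point. The pads swing forward as they close: fully open they stand 13 mm farther back than shut.
Start: joints at [-1.261, 0.468, -0.012, 1.603, 0.006, 1.071, -0.056], TCP at [224.633, 609.958, 231.29] pointing down, gripper open.
Joint ranges: [-2.53, 2.53], [-0.31, 2.02], [-1.57, 1.55], [0.28, 2.44], [-1.29, 4.43], [0.15, 1.84], [-2.92, 2.92]. Speed limits (rad/s): [2.57, 2.57, 3.14, 3.14, 3.14, 3.14, 3.14].

### API

Orientations are given as a rotation vector (axis times angle).
In Python, from workcell import robot gives the robot as it stands. Calls block until the motion is done:
- robot.move_ptp(position, orientation): joint-space move of the TCP to a pose.
- robot.move_linear(position, orientation=None, max_speed=150): straight line of the TCP; orientation=None keeps the orientation; max_speed is the mean speed in mm/s.
- robot.set_joints(angles): joint-space move.
- robot.grip(opening): finger opening in mm; the grip force is fixed at half the most; returns when the fingers have stopped.
- robot.dwell(seconds).
- robot.inverse_kinematics(position, orientation): joint angles nearest the present ones, or None.
- robot.camera(name): name is "scene" or "side" or "wrist"; returns (picture, depth): 420x560x3 uint8, red, green, blue; 420x560 float32, mm along the optical axis (not along the pixel's ray), 0 where there is no reading.
- robot.camera_model(name): a dict with "fx", "fy", "cx", "cy" (pixels), "origin" and "attitude" of the camera in the world. Camera axes: x right, y down, z forward; pixel columns grow to the right and rows downward; lengths in mm; the calibration is good to about 2 mm. A picture is of the moment at which its call begins: read the wrist's pose just before it. camera_model takes no time and is no camera call; for the wrist camera it gives the pose at the moment of the call.
A pose or a line that the arm cannot do raises robot.PlanningError and nothing moves.
- robot.finish_job(): hands the job in; it is judged then, once.
Trained networks look in the newest picture that a camera, given by its name, has taken for a name from the list of things; names that differ only in an ending like _2 or _b are one class to them, and where a whole thing is asked for, a point or a joint stands for the part that bears it (a point fixed in the world has none). Each returns a list of dicts, best first, with "confidence" (0 to 1); they miss things now and then, are a little off and sometimes report something else, mostly with a low value. They report only what shows in the picture. A call takes as long as a camera call.
- robot.trace(name, camera): "pixels" (420x560 bool, what is visible of it) and "location" ([column, row] in pixels, amid what is visible of it).
Readings, each from a call of its own:
- robot.current_time_s(): time.
- robot.current_joint_positions(): joint angles.
- robot.current_joint_velocities(): joint speeds.
- robot.current_tau(): joint torques, N m.
- robot.current_tool_pos(): TCP position.
- robot.current_tool_rot(): TCP orientation.
- robot.current_force(): force on the tool from outside, world axes, zero at the start.
- robot.current_torque(): the same for the moment, N m.
- robot.current_width(): finger opening in mm.
- robot.current_gripper_force(): force on a finger pad.
Only numpy, scipy, OpenCV 4.12 (cv2) and the standard library are available. Lean on these libraries where they do the work, as an engineer would, in place of code of your own. Each camera call takes 0.05 s, during which the arm holds its last target. There are 200 camera calls.

### The job

Get the cold plate ready for its leak test: slide the flat aluminium plate across the bench, without lifting it, fully home into the U-shaped dock. Then take the test coupler out of its rest, press it squarely onto the plate's tilted nipple until it snaps over the head and its mouth sits down on the seat, and finish while still gripping it and holding it fully home against its spring. Leave the transformer and the solder spool where they are.

Things in the scene. Friction and masses are not known exactly. Their poses are not given: they have to be found in the camera images.
- dock: low bare-steel U-shaped stop, fixed on the bench. Origin: bench point under the plate's centre when home; +x points in, from the open side to the back stop, whose face is at x = 42 mm (16 mm high, 14 thick, 90 wide). Cheeks 12 mm high, 66 mm apart, from x = 42 to 18 mm, then flaring to 90 mm apart near x = 0 (97 mm outside)
- plate: aluminium cold plate, 84 (x) x 60 (y) x 14 mm, 0.8 kg, loose on the bench; origin: centre of underside; +x end enters the dock first. A 38 mm wide wedge at x = -4 to 29 mm carries the nipple (tip at x = -4, z = 56 mm). Grip it across its 60 mm width at the bare end, x = -42 to -15. When home: origin and axes as the dock's
- nipple: brass nipple on a round steel seat, fixed to the plate's wedge. Origin: centre of the seat's upper face (plate x = 10, z = 25 mm); z points out along the nipple, leaning 25 degrees from vertical towards the plate's -x end. Seat 34 mm diameter, neck 8 mm, ball head 14 mm centred 27 mm out, tip 34 mm out
- coupler: test coupler, 0.2 kg, mouth down in its rest. Origin: centre of mouth; z to the grip. Sleeve 34 mm dia. to z = 44, flange 42 mm dia. z = 44-49 (fingertips may bear on it), grip 24 x 24 mm (sides along x, y) z = 49-85, 3 mm button on top. Funnel mouth 28 mm narrowing to 18 mm bore, 9 mm deep. Jaws at z = 14 mm snap over the head at about 3-7 N
- pin (a joint): travel (m) of the sprung pin inside the coupler: 0 free, about 0.007 to 0.009 with the coupler home on the nipple. Its spring rises to about 11 N there (then the seat is a hard stop) and pushes the coupler up off the seat unless it is held down
- rest: fixed grey round holder for the coupler: base 60 mm diameter, 5 mm thick, with a ring 48 mm outside and 39 mm inside diameter up to 23 mm; origin: centre of its underside. The coupler's mouth stands on the base, 5 mm above the bench, and lifts straight out. Between it and the dock stands the room's open carton, flaps up to 0.28 m high: about x = 0.22 to 0.63, y = -0.17 to 0.24 m
- transformer: small transformer, 52 x 46 x 39 mm, bystander; origin: centre of its underside
- spool: solder spool, 62 mm diameter, 45 mm high, bystander; origin: centre of its underside

How it is judged:
By the outcome, as a careful person would: the job done as asked, in the order asked, and still so for the second after the job is handed in, while the arm keeps its last pose, push and grip.
It also fails if it takes over 72 s, if anything falls off the work surface, if the arm or the gripper's body presses on something with over 40 N, if the wrist force passes 120 N, or if a joint passes its speed limit or range.

## Working session

There is one attempt and no reset: what is moved stays moved. The work goes in short steps, each a Python script; the robot and the scene stay as the last script left them, time stands still between calls to the robot, and variables do not carry over. Pictures are saved under pics/ and viewed, at most 10 in all, crops included, and the job is handed in when it is done.

```bash
ls; mkdir -p pics
cat > h.py <<'E'
import numpy as np, cv2
from scipy.spatial.transform import Rotation as R
from workcell import robot
def att(m):
    a=np.array(m["attitude"],float)
    return a if a.shape==(3,3) else R.from_rotvec(a).as_matrix()
def cloud(d,m,mask=None):
    v,u=np.nonzero((d>0)&(mask if mask is not None else True))
    z=d[v,u]; p=np.c_[(u-m["cx"])/m["fx"]*z,(v-m["cy"])/m["fy"]*z,z]
    return p@att(m).T+np.array(m["origin"])
def save(n,p): cv2.imwrite("pics/"+n,cv2.cvtColor(p,cv2.COLOR_RGB2BGR))
E
python3 - <<'E'
from h import *
import pickle
out={}
print(robot.grip_depth, robot.current_tool_rot(), robot.current_force())
ims=[]
for c in ["scene","side","wrist"]:
    m=robot.camera_model(c); p,d=robot.camera(c); ims.append(p)
    print(c,m)
    for n in ["dock","plate","nipple","coupler","rest","transformer","spool"]:
        for r in robot.trace(n,c)[:2]:
            q=cloud(d,m,r["pixels"])
            out[c,n,round(r["confidence"],2)]=(r,q)
            print(n,round(r["confidence"],2),np.round(r["location"]),r["pixels"].sum(), np.round(np.percentile(q,[2,50,98],axis=0)).tolist() if len(q) else None)
    out[c]=(m,p,d)
pickle.dump(out,open("o.pkl","wb"))
save("a.png",ims[0]);save("b.png",ims[1]);save("c.png",ims[2])
print(robot.current_time_s())
E
```

```text
pics
workcell.py
18.700000000000003 [-5.51409234e-01 -3.09263327e+00  2.77722623e-03] [-0.22079405  0.23395842  1.7519147 ]
scene {'fx': 546.126795472804, 'fy': 546.126795472804, 'cx': 273.7066808276019, 'cy': 203.03041034922362, 'origin': array([-373.46334175, -974.41760751,  832.33144072]), 'attitude': array([-1.98747409,  0.75106701, -0.44626125])}
plate 0.72 [166. 183.] 256 [[386.0, 380.0, 1.0], [407.0, 416.0, 14.0], [442.0, 474.0, 52.0]]
nipple 0.55 [165. 174.] 9 [[414.0, 397.0, 26.0], [418.0, 409.0, 31.0], [423.0, 420.0, 50.0]]
coupler 0.86 [366. 246.] 357 [[542.0, -298.0, 22.0], [551.0, -286.0, 56.0], [574.0, -262.0, 93.0]]
transformer 0.63 [359. 227.] 278 [[562.0, -270.0, -0.0], [654.0, -191.0, 34.0], [688.0, -161.0, 89.0]]
spool 0.61 [401. 234.] 58 [[524.0, -412.0, -4.0], [694.0, -300.0, 45.0], [772.0, -248.0, 171.0]]
side {'fx': 519.1193060871416, 'fy': 519.1193060871416, 'cx': 274.25378611739194, 'cy': 214.76202381914527, 'origin': array([-258.69710636, -294.62892897, 1210.09003422]), 'attitude': array([-2.15499881,  1.40352549, -0.48687044])}
dock 0.66 [171. 224.] 255 [[3
[... 455 characters left out ...]
. 259.] 200 [[533.0, -310.0, -1.0], [543.0, -283.0, 9.0], [571.0, -255.0, 26.0]]
transformer 0.55 [364. 214.] 315 [[640.0, -216.0, 7.0], [659.0, -191.0, 35.0], [689.0, -164.0, 43.0]]
spool 0.62 [412. 225.] 435 [[671.0, -349.0, 1.0], [687.0, -322.0, 43.0], [721.0, -296.0, 50.0]]
wrist {'fx': 370.08971321466595, 'fy': 370.08971321466595, 'cx': 278.37431284082385, 'cy': 211.44918568385262, 'origin': array([154.65125949, 635.42747053, 374.70798117]), 'attitude': array([2.36507453, 1.65029238, 0.25106129])}
plate 0.77 [192. 380.] 3088 [[388.0, 392.0, 3.0], [413.0, 429.0, 15.0], [448.0, 464.0, 54.0]]
nipple 0.93 [179. 394.] 604 [[407.0, 402.0, 19.0], [419.0, 416.0, 26.0], [435.0, 428.0, 56.0]]
1.2
```

Run:
```python
import cv2,numpy as np
a=cv2.imread('pics/a.png');b=cv2.imread('pics/b.png');c=cv2.imread('pics/c.png')
f=lambda i:cv2.resize(i,(400,300))
top=np.hstack([f(a),f(b)])
bot=np.hstack([f(c),cv2.resize(b[140:290,100:300],(400,300),interpolation=2)])
cv2.imwrite('pics/m.png',np.vstack([top,bot]))
```

```text
(no output)
```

View pics/m.png

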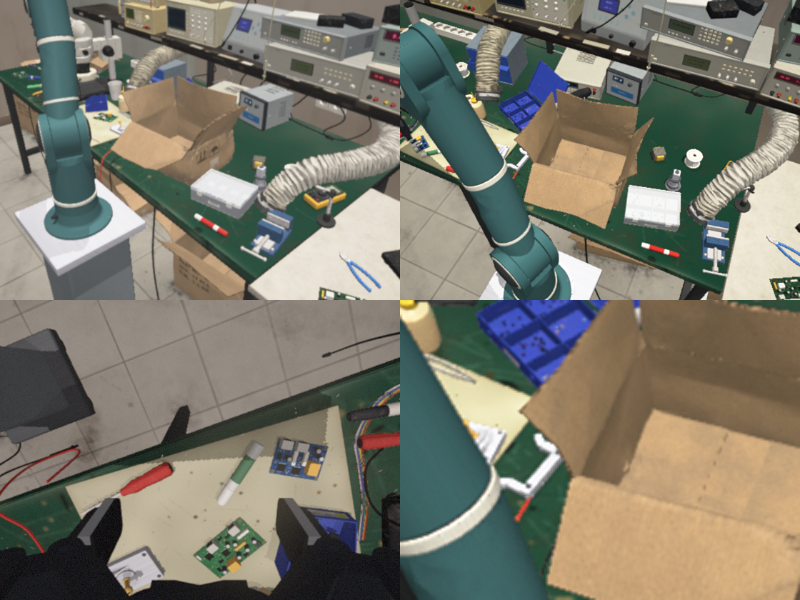

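```bash
cat >> h.py <<'E'
DOWN=R.from_euler('x',np.pi)
def tool(): return np.array(robot.current_tool_pos()),R.from_rotvec(robot.current_tool_rot())
def look(names,tag,cam="wrist"):
    m=robot.camera_model(cam); p,d=robot.camera(cam); o={"m":m,"p":p,"d":d}
    for n in names:
        o[n]=robot.trace(n,cam)
        for r in o[n][:2]:
            q=cloud(d,m,r["pixels"])
            print(n,round(r["confidence"],2),np.round(r["location"]),r["pixels"].sum(), np.round(np.percentile(q,[2,50,98],axis=0)).tolist() if len(q) else None)
    import pickle; pickle.dump(o,open(tag+".pkl","wb")); save(tag+".png",p); return o
E
python3 - <<'E'
from h import *
p,r=tool(); m=robot.camera_model("wrist")
print("cam in tool",r.inv().apply(m["origin"]-p), "axes\n",r.as_matrix().T@att(m), "view",att(m)[:,2])
# camera over plate: tool x direction (cam offset dir) choose so that camera sits at +y side
for yaw in [-90,90]:
  for pos in [[400,300,360],[400,440,360]]:
    q=robot.inverse_kinematics(pos,(R.from_euler('z',yaw,degrees=True)*DOWN).as_rotvec()); print(yaw,pos,q)
E
```

```text
cam in tool [  74.4366805    -0.27553266 -143.38942461] axes
 [[ 5.55030828e-04 -9.54906431e-01 -2.96906382e-01]
 [ 9.99999819e-01  4.60793664e-04  3.87381010e-04]
 [-2.33100038e-04 -2.96906543e-01  9.54906514e-01]] view [ 0.27880302 -0.10220955 -0.95489376]
-90 [400, 300, 360] [-0.56820396  0.10711225 -0.15455713  1.78890192  0.01736123  1.24689119
  2.41417734]
-90 [400, 440, 360] [-0.66185299  0.29440557 -0.28872784  1.56915373  0.08608154  1.2905549
  2.17893244]
90 [400, 300, 360] [-1.02826566  0.08656301  0.34380667  1.81606334 -0.03077342  1.24415295
 -0.67577079]
90 [400, 440, 360] [-1.13669292  0.27153429  0.31121787  1.60182429 -0.08579184  1.28169725
 -0.81167859]
```

Run:
```python
from h import *
o=(R.from_euler('z',90,degrees=True)*DOWN).as_rotvec()
N=["dock","plate","nipple"]
robot.move_ptp([430,400,300],o); look(N,"v1")
robot.move_ptp([370,430,260],o); look(N,"v2")
print(robot.current_time_s())
a=cv2.imread('pics/v1.png');b=cv2.imread('pics/v2.png')
cv2.imwrite('pics/m2.png',np.vstack([cv2.resize(i[:420],(800,600))[:300*2] for i in [a]]))
```

```text
dock 0.72 [267. 241.] 1631 [[376.0, 289.0, 3.0], [418.0, 304.0, 14.0], [470.0, 347.0, 19.0]]
plate 0.85 [272. 148.] 3791 [[392.0, 380.0, 13.0], [422.0, 423.0, 15.0], [452.0, 461.0, 55.0]]
nipple 0.87 [272. 164.] 726 [[408.0, 395.0, 20.0], [424.0, 409.0, 29.0], [440.0, 426.0, 57.0]]
dock 0.71 [323. 280.] 1873 [[376.0, 289.0, 4.0], [423.0, 304.0, 14.0], [470.0, 347.0, 19.0]]
plate 0.75 [325. 178.] 4379 [[391.0, 380.0, 12.0], [420.0, 424.0, 15.0], [452.0, 462.0, 55.0]]
nipple 0.78 [331. 198.] 835 [[408.0, 396.0, 19.0], [421.0, 411.0, 29.0], [438.0, 427.0, 57.0]]
3.1667
```

View pics/m2.png

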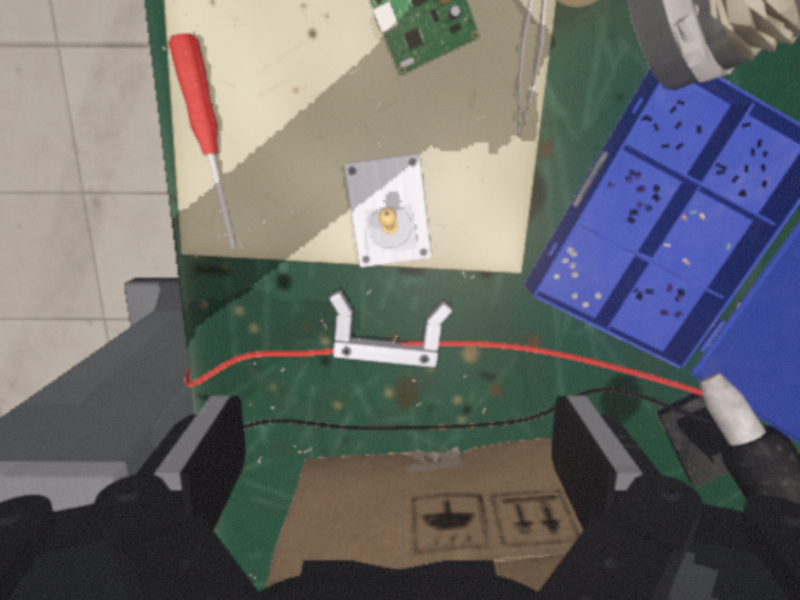

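```bash
cat > fit.py <<'E'
from h import *
import pickle
from scipy.optimize import minimize
def rect(q): 
    (c,(w,h),a)=cv2.minAreaRect(q[:,:2].astype(np.float32)); return np.round([*c,w,h,a],1)
if __name__=="__main__":
  for t in ["v1","v2"]:
    o=pickle.load(open(t+".pkl","rb")); m,d=o["m"],o["d"]
    k=np.ones((9,9),np.uint8)
    for n,lo,hi in [("plate",10,19),("dock",8,22)]:
        mk=cv2.dilate(o[n][0]["pixels"].astype(np.uint8),k)>0
        q=cloud(d,m,mk); q=q[(q[:,2]>lo)&(q[:,2]<hi)]
        print(t,n,len(q),"z med",np.median(q[:,2]),rect(q))
        if n=="dock":
            # model: outline points: occupancy of U top in dock frame, fit by likelihood on a grid
            g=np.full((140,140),0.,np.uint8); # 1mm, center 70,70 (x->col,y->row)
            cv2.rectangle(g,(70+42,70-45),(70+56,70+45),255,-1)
            for s in (1,-1):
                # cheeks: inner at 33, outer ~ +8
                cv2.fillPoly(g,[np.array([[70+42,70+s*33],[70+18,70+s*33],[70,70+s*45],[70+0,70+s*48],[70+18,70+s*41],[70+42,70+s*41]],np.int32)],255)
            D=cv2.distanceTransform(255-g,cv2.DIST_L2,5); Q=q[:,:2]
            def cost(x,full=False):
                l=R.from_euler('z',-x[2]).apply(np.c_[Q-x[:2],np.zeros(len(Q))])[:,:2]+70
                ds=cv2.remap(D,l[:,0].astype(np.float32).reshape(-1,1),l[:,1].astype(np.float32).reshape(-1,1),cv2.INTER_LINEAR,borderValue=50).ravel()
                # coverage: back stop centroid balance
                inb=cv2.pointPolygonTest
                L=l-70; b=L[L[:,0]>38]; 
                pen=0 if len(b)<20 else .05*abs((np.percentile(b[:,0],3)+np.percentile(b[:,0],97))/2-49)+.05*abs(np.percentile(L[:,1],1)+np.percentile(L[:,1],99))/2
                return np.minimum(ds,8).mean()+pen
            best=min((minimize(cost,[420+dx,340+dy,-np.pi/2+a],method="Nelder-Mead",options=dict(initial_simplex=np.array([420+dx,340+dy,-np.pi/2+a])+np.array([[0,0,0],[8,0,0],[0,8,0],[0,0,.1]]))) for dx in(-5,5) for dy in(-8,8) for a in(-.1,.1)),key=lambda r:r.fun)
            print("dock",best.x[:2].round(1),np.degrees(best.x[2]).round(2),best.fun.round(2))
        else:
            Q=q[:,:2]
            def c2(x):
                l=R.from_euler('z',-x[2]).apply(np.c_[Q-x[:2],np.zeros(len(Q))])[:,:2]
                # 84x60 rect: points outside penalised, extents balanced
                a=np.percentile(l,[1,99],axis=0); return np.prod(a[1]-a[0])/500+abs(a.sum(0)).sum()
            r=minimize(c2,[422,420,-np.pi/2],method="Nelder-Mead",options=dict(initial_simplex=np.array([422,420,-np.pi/2])+np.array([[0,0,0],[5,0,0],[0,5,0],[0,0,.1]])))
            l=R.from_euler('z',-r.x[2]).apply(np.c_[Q-r.x[:2],np.zeros(len(Q))])[:,:2]
            print("plate",r.x[:2].round(1),np.degrees(r.x[2]).round(2),np.percentile(l,[1,99],axis=0).round(1).tolist())
    q=cloud(d,m,cv2.dilate(o["nipple"][0]["pixels"].astype(np.uint8),k)>0); h=q[q[:,2]>46]; print("head",h.mean(0).round(1),np.percentile(q[:,2],99.5))
E
python3 fit.py
```

```text
v1 plate 2887 z med 14.845320913445278 [422.1 420.   60.   84.    7.7]
plate [422.2 420.2] -83.31 [[-41.2, -29.5], [41.2, 29.5]]
v1 dock 1518 z med 14.86672223855274 [421.3 318.   56.7 103.2  84.2]
dock [424.5 346.2] -95.67 0.34
head [421.9 422.1  55. ] 57.651122228259425
v2 plate 3220 z med 14.923621942792266 [422.1 420.2  60.   84.1   7.8]
plate [421.8 420.5] -83.22 [[-41.3, -29.5], [41.3, 29.5]]
v2 dock 1756 z med 14.408968688599316 [421.5 317.9  57.4 102.7  84.4]
dock [424.  346.8] -95.47 0.33
head [421.2 422.3  54.9] 58.03493505922191
```

```bash
cat >> h.py <<'E'
def ori(yaw): return (R.from_euler('z',yaw,degrees=True)*DOWN).as_rotvec()
def pl(c,yaw,x,y=0):
    a=np.radians(yaw); return np.array([c[0]+x*np.cos(a)-y*np.sin(a),c[1]+x*np.sin(a)+y*np.cos(a)])
def F(): return np.round(robot.current_force(),1)
E
python3 - <<'E'
from h import *
P,py=(422,420.2),-82.7; D,dy=(424.2,346.5),-95.5; G=-30
g=pl(P,py,G); robot.move_ptp([*g,120],ori(py+180))
robot.move_linear([*g,2],max_speed=120); print(F(),tool()[0],robot.current_width())
robot.grip(50); print("grip",robot.current_width(),robot.current_gripper_force(),F(),tool()[0])
if robot.current_width()>56:
    robot.move_linear([*pl(D,dy,-52+G),2],ori(dy+180),max_speed=60); print(F(),robot.current_width())
    robot.move_linear([*pl(D,dy,-3+G),2],max_speed=60); print(F(),robot.current_width())
    u=np.array([np.cos(np.radians(dy)),np.sin(np.radians(dy)),0])
    for x in np.arange(-2,8,1):
        robot.move_linear([*pl(D,dy,x+G),2],max_speed=40); f=robot.current_force(); print(x,np.round(f,1),np.round(tool()[0],1))
        if f@u<-22: break
print(robot.current_time_s())
E
```

```text
[-0.   0.5  0.5] [418.66466292 450.49659353   2.83046956] 85.35246771656901
grip 58.08762121639795 63.28694701194763 [-2.7 -2.   6.7] [417.78760502 450.39316148   3.29149708]
[-1.1  2.8  6.7] 57.47722070832998
[0.9 5.5 4.2] 58.042603733656314
-2 [1.  6.1 3.5] [428.3 381.4   3.3]
-1 [0.8 7.6 4.2] [428.3 380.6   3.3]
0 [1.3 7.5 4.6] [428.2 379.7   3.4]
1 [0.9 8.  2.9] [428.1 378.7   3.3]
2 [0.7 7.3 4. ] [427.9 377.7   3.3]
3 [0.4 8.3 3.2] [427.8 376.7   3.3]
4 [0.8 7.6 3.7] [427.7 375.8   3.3]
5 [1.  9.8 1.5] [427.7 375.7   3.4]
6 [ 0.9 12.7 -0.7] [427.8 375.6   3.4]
7 [ 2.  14.4 -1.9] [427.7 375.6   3.4]
9.3667
```

```bash
python3 - <<'E'
from h import *
D,dy=(424.2,346.5),-95.5; G=-30
for x in (9,10.5):
    robot.move_linear([*pl(D,dy,x+G),2],max_speed=40); print(F(),tool()[0].round(1))
robot.move_linear([*pl(D,dy,1+G),2],max_speed=40); print(F(),tool()[0].round(1))
robot.grip(85); p,_=tool(); print(F(),p.round(1))
robot.move_linear([p[0],p[1],150],max_speed=150)
N=["dock","plate","nipple"]
robot.move_ptp([445,390,260],ori(dy+180)); look(N,"v3")
robot.move_ptp([385,400,230],ori(dy+180)); look(N,"v4")
print(robot.current_time_s())
E
sed -i 's/for t in \["v1","v2"\]/import sys\n  for t in sys.argv[1:]/' fit.py; python3 fit.py v3 v4
```

```text
[ 1.6 17.6 -4.4] [427.7 375.6   3.7]
[ 3.1 20.3 -4.1] [427.7 375.5   4. ]
[-1.3 -0.2 10.7] [427.6 375.7   3.3]
[ 0.3  0.4 -0.1] [426.8 374.8   1.6]
dock 0.89 [258. 252.] 1871 [[375.0, 289.0, 1.0], [417.0, 305.0, 14.0], [471.0, 347.0, 19.0]]
plate 0.84 [264. 210.] 3994 [[397.0, 306.0, 12.0], [427.0, 350.0, 15.0], [456.0, 387.0, 55.0]]
nipple 0.63 [262. 225.] 766 [[410.0, 321.0, 19.0], [426.0, 337.0, 28.0], [440.0, 352.0, 57.0]]
dock 0.75 [318. 265.] 2040 [[375.0, 288.0, 5.0], [418.0, 304.0, 15.0], [469.0, 348.0, 19.0]]
plate 0.82 [324. 223.] 4689 [[396.0, 307.0, 8.0], [425.0, 351.0, 15.0], [456.0, 388.0, 55.0]]
nipple 0.61 [326. 243.] 820 [[411.0, 322.0, 20.0], [424.0, 339.0, 29.0], [440.0, 353.0, 57.0]]
13.0833
v3 plate 3277 z med 14.831327975429815 [425.8 343.7  88.   69.4  83.9]
plate [426.1 343.9] -91.62 [[-43.8, -31.3], [43.8, 31.3]]
v3 dock 2104 z med 15.007377516981904 [421.4 317.7  57.4 103.4  83.7]
dock [424.9 348.6] -96.11 0.77
head [426.5 348.2  54.8] 57.60616871952496
v4 plate 3721 z med 14.891003170036697 [426.2 344.   87.4  69.   84.4]
plate [425.5 344.2] -90.56 [[-43.9, -32.0], [43.9, 32.0]]
v4 dock 2373 z med 15.00856106422657 [421.8 317.9  56.9 103.4  84.2]
dock [424.5 348.6] -96.85 0.69
head [425.8 348.5  54.6] 57.50226866645791
```

View pics/v4.png

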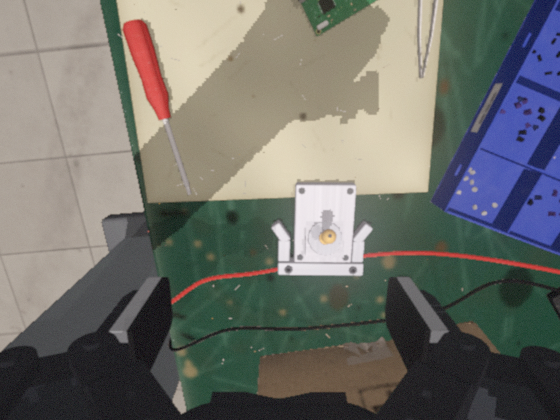

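Run:
```python
from fit import *
for t in ["v1","v2","v3","v4"]:
    o=pickle.load(open(t+".pkl","rb")); m,d=o["m"],o["d"]
    mk=o["plate"][0]["pixels"]&~o["dock"][0]["pixels"]
    q=cloud(d,m,mk); q=q[(q[:,2]>10)&(q[:,2]<18)]
    r=rect(q); print(t,"plate",r)
    # bare -x end part: left/right edges fit in the dock/plate frame
    if t>"v2":
        for yaw in(-96,-95.5,-95,-94.5):
            l=R.from_euler('z',-yaw,degrees=True).apply(q-[424.2,346.5,0]); b=l[(l[:,0]<-8)]
            print(yaw,"ext",np.percentile(b[:,1],[.5,2,98,99.5]).round(1),np.percentile(l[:,0],[.3,1]).round(1))
    q=cloud(d,m,cv2.dilate(o["nipple"][0]["pixels"].astype(np.uint8),np.ones((5,5)))>0); h=q[(q[:,2]>47)]
    from scipy.optimize import least_squares
    s=least_squares(lambda c:np.linalg.norm(h-c,axis=1)-7,h.mean(0)-[0,0,5],loss="soft_l1"); print("ball",s.x.round(1),len(h),np.abs(s.fun).mean().round(2))
```

```text
v1 plate [422.1 420.   60.   83.8   7.8]
ball [421.8 421.3  50.4] 138 0.44
v2 plate [422.  420.2  60.   84.    7.9]
ball [421.8 421.4  50.4] 164 0.44
v3 plate [426.2 345.7  83.9  59.9  84. ]
-96 ext [-27.3 -26.2  30.2  31.4] [-41.1 -40.9]
-95.5 ext [-27.2 -26.1  30.4  31.6] [-41.1 -40.9]
-95 ext [-27.  -26.   30.7  31.8] [-41.3 -41. ]
-94.5 ext [-26.8 -25.7  30.9  31.9] [-41.4 -41. ]
ball [426.2 346.7  50.3] 150 0.42
v4 plate [426.2 345.9  83.6  60.3  84.2]
-96 ext [-27.9 -27.1  30.2  31.2] [-41.2 -41. ]
-95.5 ext [-27.8 -27.   30.3  31.4] [-41.2 -41. ]
-95 ext [-27.7 -26.8  30.6  31.6] [-41.3 -40.9]
-94.5 ext [-27.6 -26.6  30.8  31.8] [-41.3 -41. ]
ball [426.2 346.7  50.3] 177 0.34
```

Run:
```python
from h import *; import pickle
o=pickle.load(open("o.pkl","rb"))
q=np.vstack([cloud(o[c][2],o[c][0]) for c in("scene","side")])
xs=np.arange(320,840,40); ys=np.arange(-560,-80,40)
print("y\\x ",xs)
for y in ys:
    print(y,[int(max(q[(q[:,0]>=x)&(q[:,0]<x+40)&(q[:,1]>=y)&(q[:,1]<y+40)][:,2],default=-1)) for x in xs])
# coupler yaw candidates
p,_=tool()
for yaw in (-180,-135,-90,-45,0,45,90,135):
    print(yaw,robot.inverse_kinematics([545,-285,250],ori(yaw)))
```

```text
y\x  [320 360 400 440 480 520 560 600 640 680 720 760 800]
-560 [18, 8, 5, 6, 5, 173, 217, 225, 229, 232, 231, 392, 457]
-520 [69, 71, 71, 70, 181, 205, 217, 219, 224, 214, 30, 391, 562]
-480 [70, 70, 83, 156, 185, 204, 214, 215, 191, 33, 33, 7, 565]
-440 [6, 19, 112, 165, 183, 196, 194, 30, 29, 5, 6, 9, 432]
-400 [7, 6, 95, 144, 157, 159, 8, 7, 4, 8, 8, 6, 513]
-360 [5, 61, 61, 70, 55, 6, 5, 6, 49, 53, 48, 5, 516]
-320 [5, 60, 61, 64, 59, 96, 94, 7, 54, 51, 49, 5, 516]
-280 [60, 60, 61, 64, 59, 97, 94, 6, 6, 7, 7, 8, 516]
-240 [60, 60, 59, 61, 56, 8, 7, 7, 42, 41, 6, 9, 516]
-200 [61, 253, 251, 59, 5, 8, 6, 41, 46, 41, 8, 5, 517]
-160 [150, 248, 254, 252, 258, 262, 268, 265, 35, 7, 6, 6, 515]
-120 [164, 184, 190, 203, 218, 226, 226, 276, 8, 7, 7, 573, 589]
-180 [-0.10506064  0.45076869  0.71941848  1.71073142 -0.32728153  1.10398588
  2.28505792]
-135 [-0.42680559  0.75654754  1.34870579  1.72761736 -0.76698924  1.30475329
 -2.83589769]
-90 [-0.43627274  0.79042297  1.38894036  1.72802162 -0.80300558  1.33141717
 -2.02189001]
-45 [-0.22787359  0.50665011  0.91038953  1.71779942 -0.43655708  1.13455668
 -1.54496638]
0 [-0.15372761  0.46936065  0.79252175  1.71361245 -0.36713191  1.11379903
 -0.82105148]
45 [-0.15034753  0.46793977  0.78735299  1.71341562 -0.36423979  1.11303602
 -0.038225  ]
90 [-0.29029932  0.55051888  1.01913512  1.72111773 -0.50729094  1.16068469
  0.87318935]
135 [-0.19248762  0.48726917  0.85296326  1.71583299 -0.40186883  1.12359447
  1.56597269]
```

Run:
```python
from h import *
p,_=tool(); robot.move_linear([p[0],p[1],420],max_speed=250)
j=np.array(robot.current_joint_positions()); print(j.round(2))
j[0]=.5; j[2]=0; j[4]=0; j[6]=0; robot.set_joints(j); print(tool()[0],F())
N=["coupler","rest","transformer","spool"]
robot.move_ptp([526,-328,270],ori(60)); print(np.round(robot.current_joint_positions(),2)); look(N,"w1")
robot.move_ptp([501,-285,270],ori(0)); print(np.round(robot.current_joint_positions(),2)); look(N,"w2")
print(robot.current_time_s())
a=cv2.imread('pics/w1.png');b=cv2.imread('pics/w2.png')
cv2.imwrite('pics/m3.png',np.hstack([a[:,80:480],b[:,80:480]]))
```

```text
[-1.18  0.17  0.37  1.6  -0.06  1.39 -0.9 ]
[ 463.74996942 -290.09573616  412.9660832 ] [-0.  -0.3  1. ]
[ 0.5   0.38  0.01  1.64 -0.    1.12 -0.02]
coupler 0.84 [284. 116.] 1533 [[544.0, -298.0, 53.0], [563.0, -279.0, 89.0], [581.0, -262.0, 95.0]]
rest 0.7 [274.  96.] 1051 [[534.0, -308.0, 0.0], [563.0, -275.0, 6.0], [592.0, -252.0, 55.0]]
spool 0.94 [428.  76.] 4309 [[672.0, -347.0, 3.0], [697.0, -317.0, 46.0], [728.0, -291.0, 48.0]]
spool 0.6 [272.  94.] 841 [[534.0, -306.0, 4.0], [567.0, -269.0, 6.0], [590.0, -252.0, 25.0]]
[ 0.31  0.3   0.18  1.76 -0.06  1.09 -1.06]
coupler 0.8 [272. 115.] 1555 [[543.0, -299.0, 53.0], [564.0, -280.0, 89.0], [581.0, -262.0, 95.0]]
rest 0.6 [280.  93.] 981 [[534.0, -308.0, 1.0], [572.0, -282.0, 6.0], [590.0, -252.0, 53.0]]
transformer 0.8 [174.  11.] 1422 [[641.0, -213.0, 2.0], [653.0, -191.0, 36.0], [664.0, -167.0, 41.0]]
18.6167
```

View pics/m3.png

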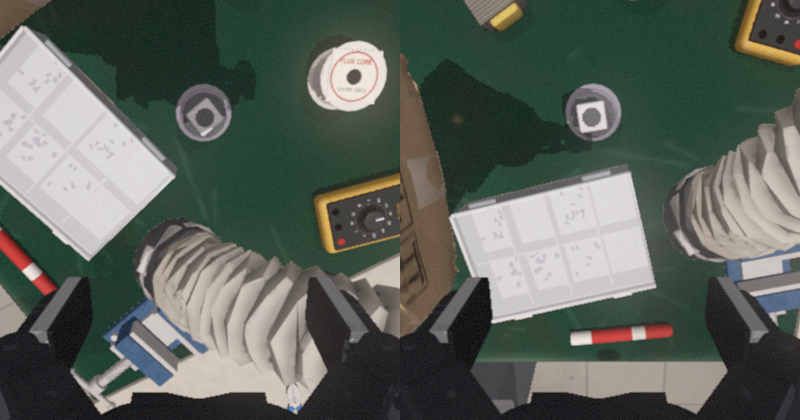

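Run:
```python
from fit import *
for t in["w1","w2"]:
    o=pickle.load(open(t+".pkl","rb"));m,d=o["m"],o["d"]
    q=cloud(d,m,cv2.dilate(o["coupler"][0]["pixels"].astype(np.uint8),np.ones((5,5)))>0)
    h=q[(q[:,2]>86)&(q[:,2]<99)]; print(t,len(h),"top",rect(h),np.median(h[:,2]))
    f=q[(q[:,2]>50)&(q[:,2]<60)]; print("flange",len(f),np.round(cv2.minEnclosingCircle(f[:,:2].astype(np.float32))[0],1),np.median(f[:,2]))
```

```text
w1 804 top [ 562.2 -280.    24.    24.     8.9] 91.15543904217515
flange 737 [ 562.1 -280.1] 54.80291337095633
w2 815 top [ 562.  -280.1   24.    23.9    8.8] 91.11157179246663
flange 746 [ 562.1 -280.1] 54.71048333692116
```

```bash
cat >> h.py <<'E'
py=-95.9; u=np.array([np.cos(np.radians(py)),np.sin(np.radians(py)),0]); P0=np.array([426.2,345.8,0])
n=np.cos(np.radians(25))*np.array([0,0,1])-np.sin(np.radians(25))*u
NO=P0+10*u+[0,0,25]
tx=-u*np.cos(np.radians(25))-np.array([0,0,1])*np.sin(np.radians(25))
ON=R.from_matrix(np.c_[tx,np.cross(-n,tx),-n])
E
python3 - <<'E'
from h import *
print(NO,n,np.linalg.det(ON.as_matrix()))
robot.grip(55)
robot.move_ptp([562.1,-280,130],ori(8.9)); robot.move_linear([562.1,-280,56],max_speed=100); print(F(),tool()[0].round(1))
robot.grip(15); print("w",robot.current_width(),robot.current_gripper_force(),F(),tool()[0].round(1))
robot.move_linear([562.1,-280,110],max_speed=100); print(F(),tool()[0].round(1),robot.current_width())
robot.move_linear([562.1,-280,430],max_speed=250); print(F(),robot.current_width())
look(["coupler"],"x1")
j=np.array(robot.current_joint_positions()); print(j.round(2),robot.current_time_s())
for k in (110,51): print(robot.inverse_kinematics(NO+k*n,ON.as_rotvec()))
E
```

```text
[425.17207463 335.85297183  25.        ] [0.043442   0.42037958 0.90630779] 0.9999999999999993
[0.1 0.1 1.8] [ 562.6 -280.3   56.6]
w 23.297264572138413 58.69116246700287 [-0.1  0.1  4.1] [ 562.5 -280.2   56.7]
[-0.3 -0.2 -1.9] [ 561.7 -279.8  109.7] 23.6182602457942
[-0.7  1.3 -2.7] 23.01461436120513
coupler 0.7 [278. 291.] 8893 [[552.0, -292.0, 387.0], [572.0, -279.0, 455.0], [581.0, -266.0, 466.0]]
[ 0.28  0.31  0.17  1.4  -0.05  1.44 -0.96] 23.1833
[-0.55478251  0.73535793 -0.52280464  1.592532    0.5343386   1.35706004
 -1.37341582]
[-0.54872006  0.77263986 -0.48680725  1.66620255  0.56417646  1.2477052
 -1.39528843]
```

View pics/x1.png

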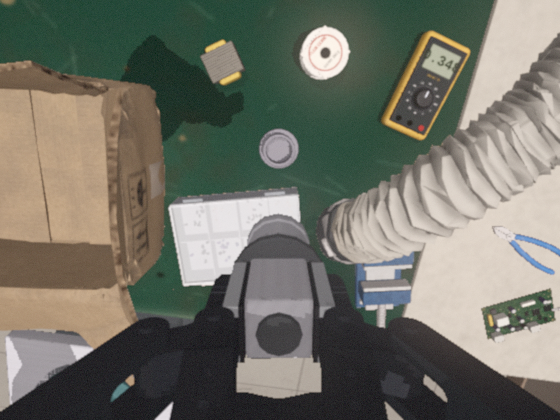

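```bash
cat >> h.py <<'E'
ZT=51.7
def goto(s,off=(0,0),speed=40):
    robot.move_linear(NO+(s+ZT)*n+off[0]*tx+off[1]*np.cross(-n,tx),ON.as_rotvec(),max_speed=speed)
    return state(s)
def state(s=None):
    p,r=tool(); e=p-NO; f=np.array(robot.current_force()); ty=np.cross(-n,tx)
    a=[e@n-ZT,e@tx,e@ty]; b=[f@n,f@tx,f@ty]
    tilt=np.degrees((r*ON.inv()).magnitude())
    print(s,"pos",np.round(a,1),"f",np.round(b,1),"tilt",round(tilt,2),"w",round(robot.current_width(),1)); return a,b
E
python3 - <<'E'
from h import *
j=np.array(robot.current_joint_positions()); j[0]=-.55;j[2]=0;j[4]=0; robot.set_joints(j); print(tool()[0].round())
robot.move_ptp(NO+(ZT+120)*n,ON.as_rotvec()); state()
goto(60,speed=100)
m=robot.camera_model("wrist"); look(["nipple","plate","coupler"],"y1")
p,d=robot.camera("side"); save("y2.png",p)
a=cv2.imread("pics/y1.png"); b=cv2.imread("pics/y2.png")
cv2.imwrite("pics/m4.png",np.hstack([cv2.resize(a[100:400,130:430],(400,400)),cv2.resize(b[150:270,100:220],(400,400),interpolation=2)]))
print(robot.current_time_s())
E
```

```text
[550. 296. 426.]
None pos [121.4  -1.2   2.4] f [-1.7  1.  -0.4] tilt 0.29 w 23.1
60 pos [60.7  0.2  0.3] f [-1.8  1.6 -0. ] tilt 0.08 w 23.3
nipple 0.62 [274. 206.] 1368 [[409.0, 329.0, 16.0], [426.0, 341.0, 24.0], [441.0, 375.0, 78.0]]
plate 0.77 [274. 171.] 8036 [[397.0, 312.0, 4.0], [428.0, 359.0, 15.0], [456.0, 389.0, 29.0]]
coupler 0.86 [277. 291.] 9154 [[418.0, 373.0, 82.0], [433.0, 396.0, 147.0], [445.0, 406.0, 163.0]]
27.4
```

View pics/m4.png

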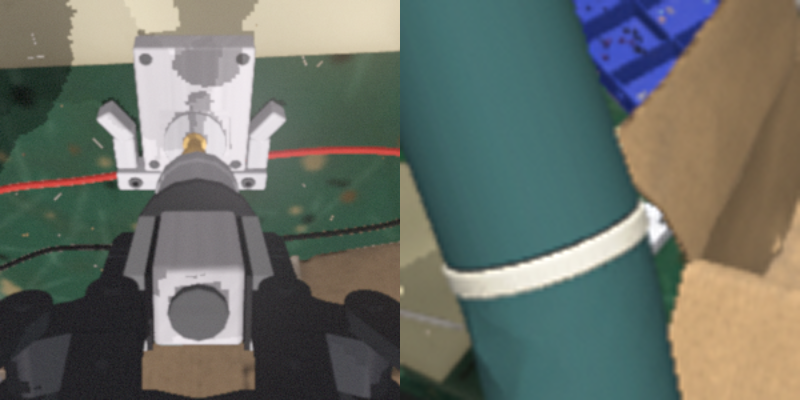

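Run:
```python
from h import *
goto(36,speed=60)
for s in (30,26,22,19,16,13,10,7,5,3):
    a,b=goto(s,speed=30)
    if b[0]>18 or max(abs(b[1]),abs(b[2]))>8: print("stop"); break
print(robot.current_time_s())
```

```text
36 pos [35.7 -0.1 -0. ] f [-1.4  0.2  0.3] tilt 0.03 w 23.2
30 pos [29.9 -0.1 -0. ] f [-2.1  0.4 -0.4] tilt 0.01 w 23.7
26 pos [25.7 -0.2 -0.1] f [-1.5  1.2 -0.6] tilt 0.03 w 23.5
22 pos [21.7 -0.2 -0.1] f [-1.7  1.2 -0.8] tilt 0.03 w 23.3
19 pos [19.3  0.7 -0. ] f [-0.2  2.3 -0.2] tilt 0.09 w 23.4
16 pos [16.1  0.3  0.1] f [0.2 3.1 0.8] tilt 0.06 w 23.2
13 pos [12.  -0.2  0.1] f [-4.8  4.9  1.6] tilt 0.04 w 23.0
10 pos [ 9.2  0.1 -0.4] f [-5.7  4.6  0.3] tilt 0.06 w 23.0
7 pos [ 7.3  0.4 -0.3] f [-0.9  5.7 -0.3] tilt 0.04 w 23.6
5 pos [ 6.2  0.4 -0.3] f [ 4.1  4.3 -0.9] tilt 0.06 w 23.3
3 pos [ 4.6  0.4 -0.3] f [ 6.   3.6 -2.3] tilt 0.08 w 23.7
30.6167
```

Run:
```python
from h import *
for s in (1,-1,-3,-5,-7,-9,-11):
    a,b=goto(s,off=(1.0,-.3),speed=30)
    if b[0]>24 : print("stop"); break
robot.dwell(.5); state()
print(robot.current_time_s())
```

```text
1 pos [ 2.6  0.6 -0.3] f [ 8.   0.8 -1.5] tilt 0.03 w 22.9
-1 pos [ 1.   0.6 -0.3] f [ 9.4 -0.1 -2.7] tilt 0.04 w 23.4
-3 pos [ 0.1  0.7 -0.3] f [13.4 -1.4 -3.3] tilt 0.07 w 22.8
-5 pos [-0.   0.8 -0.3] f [21.9 -5.2 -4.3] tilt 0.12 w 22.9
-7 pos [-0.1  0.8 -0.3] f [31.5 -8.1 -6.4] tilt 0.18 w 23.0
stop
None pos [-0.1  0.8 -0.3] f [31.2 -8.  -7.2] tilt 0.18 w 23.2
32.3667
```

Run:
```python
from h import *
goto(-5.5,off=(1.0,-.3),speed=30); robot.dwell(.5); state()
look(["plate","coupler","dock"],"z1")
print(robot.current_time_s())
```

```text
-5.5 pos [-0.1  0.8 -0.3] f [24.4 -5.6 -5.8] tilt 0.14 w 23.3
None pos [-0.1  0.8 -0.3] f [24.  -5.4 -4.8] tilt 0.14 w 23.4
plate 0.88 [278. 185.] 10789 [[397.0, 317.0, 3.0], [428.0, 367.0, 15.0], [457.0, 389.0, 20.0]]
coupler 0.84 [277. 293.] 9097 [[415.0, 349.0, 28.0], [430.0, 371.0, 92.0], [442.0, 381.0, 108.0]]
dock 0.67 [219. 236.] 3723 [[374.0, 294.0, 1.0], [389.0, 326.0, 13.0], [473.0, 350.0, 18.0]]
33.3167
```

View pics/z1.png

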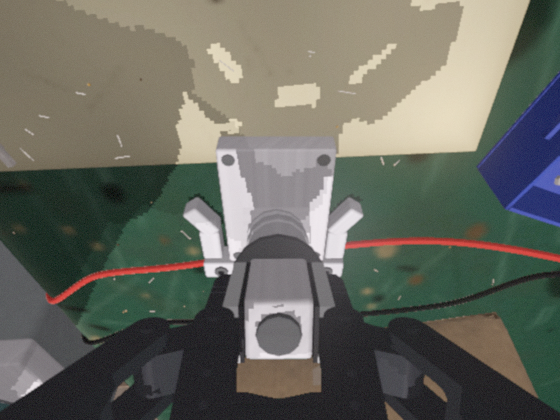

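The picture shows the plate home in the dock (about 278,200), with the coupler seated on its seat (about 277,230) and still in the grip.

```bash
python3 -c "
from h import *
print(robot.finish_job())"
```

```text
the job is handed in; nothing more can be done
None
```

The job is handed in: the plate was slid home against the dock's back stop, and the coupler snapped onto the nipple, seated at the hard stop and still gripped and held down with about 24 N. The arm was not commanded near the transformer or the spool, and it took about 33 s of the 72 s allowed.

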